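# Put the pump parts back on their own stands

## Task

The pump parts on the bench got mixed up: at least three of the four stand on a stand that is not theirs. Swap them round, using the empty rubber mat as a free spot, until every part stands upright in the middle of the plywood stand that has the same outline as its foot (square, round, triangular, oblong); which way round it is turned does not matter. Set the parts down without dropping them, and do not tip over any of them or the oil bottle.

Things in the scene. Friction and masses are not known exactly. Their poses are not given: they have to be found in the camera images.
- valve: Brass valve on a square foot, 66 x 66 mm. Origin: centre of underside, z up. 100 high, foot 8 thick. Ball body of diameter 56 up to height 64, a small stub reaching 45 from the axis (+x) at height 36; above it a round barrel of diameter 40 on the axis: grip at height 80. Loose, under 0.9 kg; starts upright on a plywood stand, turned any way.
- filter: White filter canister on a round steel foot of diameter 68 mm. Origin: centre of underside, z up. 100 high, foot 8 thick. Above the foot a round white can of diameter 56, on the axis, up to the top: grip it at about 80. Loose, under 0.9 kg; starts upright on a plywood stand, turned any way.
- motor: Black electric motor on a triangular steel foot (equilateral, corners 52 mm from the centre, one of them along +x). Origin: centre of underside, z up. 100 high, foot 8 thick. Above the foot a round black can of diameter 48, on the axis, up to the top: grip it at about 80. Loose, under 0.9 kg; starts upright on a plywood stand, turned any way.
- hose_tail: Steel hose tail on an oblong two-bolt foot with round ends, 84 mm long (along x) and 40 wide. Origin: centre of underside, z up. 100 high, foot 8 thick. Above the foot a round steel pipe of diameter 36, on the axis, up to the top (low rings of diameter 38 below 60): grip it at about 80. Loose, under 0.9 kg; starts upright on a plywood stand, turned any way.
- square_stand: Square plywood stand, 105 x 105 mm, where the part with the square foot belongs. Fixed to the bench, flat, 8 thick; origin at the centre of its underside, z up, so a part standing on it has its origin 8 above this origin.
- round_stand: Round plywood stand, diameter 112 mm, where the part with the round foot belongs. Fixed to the bench, flat, 8 thick; origin at the centre of its underside, z up, so a part standing on it has its origin 8 above this origin.
- triangle_stand: Triangular plywood stand (equilateral, corners 80 mm from the centre, one along +x), where the part with the triangular foot belongs. Its origin is the triangle's centroid. Fixed to the bench, flat, 8 thick; origin at the centre of its underside, z up, so a part standing on it has its origin 8 above this origin.
- oblong_stand: Oblong plywood stand with round ends, 146 mm long (along x) and 76 wide, where the part with the oblong foot belongs. Fixed to the bench, flat, 8 thick; origin at the centre of its underside, z up, so a part standing on it has its origin 8 above this origin.
- parking_mat: Black rubber mat, 120 mm (along x) x 100, 4 thick, empty at the start: a free spot to set a part down on for a while. Fixed to the bench, origin at the centre of its underside, z up.
- oil_bottle: White plastic bottle with a black cap, diameter 40 mm, 110 high, standing loose on the bench between the outer places. Origin at the centre of its underside, z up. Only to be left standing.

How it is judged:
By the outcome, as a careful person would: the job done as asked, in the order asked, and still so for the second after the job is handed in, with the robot touching nothing.
It also fails if it takes over 128 s, if anything falls off the work surface, if the arm or the gripper's body presses on something with over 40 N, if the wrist force passes 120 N, or if a joint passes its speed limit or range.

## Robot

A 7-joint arm with a two-finger parallel gripper is mounted at the origin on the work surface. World frame = base frame: x ahead of the robot, y to its left, z up, the work surface at z = 0. Lengths are in m, angles in rad, forces in N, time in s.
With the tool pointing down it reaches from about 0.4 to 0.875 m from the base axis. Payload 6.5 kg.
Tool frame: the origin (TCP) lies midway between the tips of the shut fingers; the grasp point (between the pads) lies 19 mm behind it; z points along the fingers, y is the direction in which the jaws open and shut (so a half turn about z gives the same grasp; the last joint's range is limited). The gripper opens to 88 mm and grips with 3 to 60 N. Pads are 18 mm wide; open, the fingers measure 123 mm over their backs; the gripper's body (75 mm by 187 mm) begins 45 mm behind the grasp point.
Start: joints at [-1.205, 0.536, -0.004, 1.538, 0.003, 1.067, -0.071], TCP at [0.272, 0.59, 0.239] pointing down, gripper open.
Joint ranges: [-2.7, 2.7], [-0.37, 2.16], [-1.27, 1.26], [0.24, 2.4], [-1.31, 4.45], [0.19, 1.91], [-2.76, 2.76]. Speed limits (rad/s): [2.39, 2.39, 3.14, 3.14, 3.14, 3.14, 3.14].

## Interface

Orientations are given as a unit quaternion [w, x, y, z].
In Python, from plant import state, snapshot, close_job gives the robot as it stands.
- The arm moves only by the tool carry_out, never from a script. Its argument "motion" is a list of rows, each a list of 6 numbers: the shift along the tool's x, y, z in units of 0.025 m (1.0 is 0.025 m), then the turn, a rotation vector about the tool's x, y, z in units of 0.12 rad (1.0 is 0.12 rad). A call has 1 to 20 rows; each row shifts and turns the commanded pose from where the row before left it, along the tool's axes as they then stand; what a row does not reach is not made up. A row lasts 1/10 s, in which the tool goes at most 50 mm and 8.59 degrees, less where a joint would pass 70% of its speed; a pose out of reach is approached as far as the arm can. A call with a number of a shift or a turn outside -1 to 1 is refused whole. A call with a gripper value outside its range is refused whole. "grip" is the opening, from 0 (shut) to 1 (fully open), set as the call begins (left out, the last holds). The fingers move at their own pace and stop on an object; "grip_force" is the grip in N (left out, the last holds). Time passes only in rows, so rows that do not move let the fingers close. It gives the time, the measured TCP pose, the force and the opening at its end, in the units of the state.
- state(): the state, without advancing time (a new reading comes with each control period).
- snapshot(name): name is "side" or "top"; returns a dict with "img" (400x640x3 uint8, blue, green, red), "depth" (400x640 float32, m along the optical axis (not along the pixel's ray), 0 where there is no reading), "K" (3x3 intrinsics, pixels), "R" (3x3) and "t" (3): a world point X has camera coordinates R X + t. Camera axes: x right, y down, z forward; pixel columns grow to the right and rows downward; lengths in m; the calibration is good to about 2 mm. A picture is of the moment at which its call begins.
- close_job(): hands the job in, once; it reports no verdict.
The state is a dict: "t": time; "joints": joint angles; "qd": joint speeds; "joint_torque": joint torques, N m; "ee_pos": TCP position; "tcp_rot": TCP orientation; "force": force on the tool from outside, world axes, zero at the start; "torque": the same for the moment, N m; "finger_gap": opening from 0.0 (shut) to 1.0 (fully open).
Only numpy, scipy, OpenCV 4.12 (cv2) and the standard library are available. Lean on these libraries where they do the work, as an engineer would, in place of code of your own. Each camera call takes 0.05 s, during which the arm holds its last target. There are 200 camera calls.

## Working session

There is one attempt and no reset: what is moved stays moved. The work goes in short steps, Python scripts to look and compute and a tool call to move; the robot and the scene stay as the last step left them, time stands still between calls to the robot, and variables do not carry over. Pictures are saved under pics/ and viewed, about 12 in all and at most 16, crops included, and the job is handed in when it is done.

Besides the shell and the picture viewer there is one more tool, called after "Emit:" as name(argument=value, ...), one argument or row to a line, values as JSON. carry_out: Moves the arm, as the interface text tells. Shifts and turns lie within -1 to 1; 1 stands for 0.025 m of shift or 0.12 rad of turn. Its arguments: {"type":"object","properties":{"motion":{"type":"array"},"grip":{"type":"number"},"grip_force":{"type":"number"}},"required":["motion"]}

```bash
mkdir -p pics; ls
python3 - <<'E'
from plant import state,snapshot
import cv2,numpy as np
s=state();print({k:np.round(v,3) for k,v in s.items()})
for n in("top","side"):
    d=snapshot(n);cv2.imwrite(f"pics/{n}0.png",d["img"]);np.savez(f"{n}0.npz",**d);print(n,d["K"],d["R"],d["t"])
E
```

```text
pics
{'t': np.float64(0.0), 'joints': array([-1.205,  0.537, -0.004,  1.539,  0.003,  1.067, -0.071]), 'qd': array([ 0.001,  0.   ,  0.002,  0.001, -0.001, -0.001,  0.   ]), 'joint_torque': array([ 0.0000e+00, -5.7097e+01,  9.9100e-01, -2.5162e+01, -5.6000e-02,
        1.8000e-02,  0.0000e+00]), 'ee_pos': array([0.272, 0.59 , 0.238]), 'tcp_rot': array([-0.   ,  0.214,  0.977, -0.001]), 'force': array([ 0.331, -0.781,  0.173]), 'torque': array([ 0.025, -0.   ,  0.057]), 'finger_gap': np.float64(0.999)}
top [[382.32473585   0.         322.36834846]
 [  0.         382.32473585 201.72520794]
 [  0.           0.           1.        ]] [[ 9.35761096e-04 -9.99922148e-01 -1.24427558e-02]
 [-9.99430357e-01 -5.15392820e-04 -3.37445624e-02]
 [ 3.37355224e-02  1.24672448e-02 -9.99353032e-01]] [0.00637152 0.54639305 0.84909741]
side [[452.9870152    0.         312.49649997]
 [  0.         452.9870152  199.67060781]
 [  0.           0.           1.        ]] [[ 0.99939154 -0.03478534  0.002555  ]
 [-0.0255648  -0.78037439 -0.62478977]
 [ 0.02372738  0.62434429 -0.78078884]] [-0.56998461  0.03452999  0.95023688]
```

View pics/top0.png

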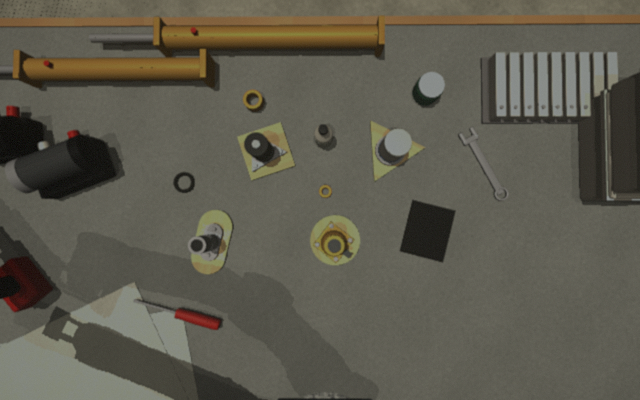

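View pics/side0.png

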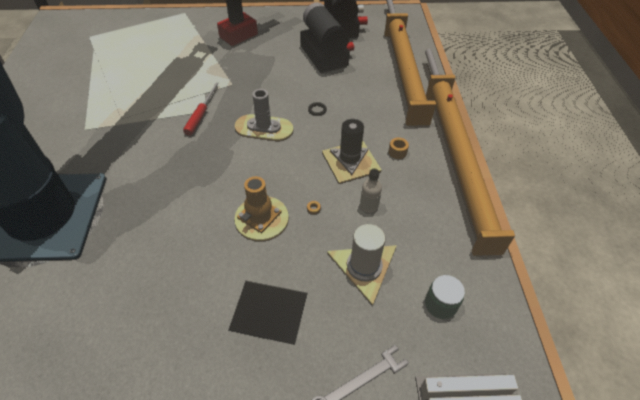

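The top view shows the motor on the square stand (266,152), the filter on the triangle (395,148), the valve on the round stand (335,240) and the hose tail already on the oblong (211,242). The mat is empty (428,231) and the bottle is at (323,135). That leaves a three-part cycle to sort out.

```bash
cat > h.py <<'E'
import numpy as np,cv2
def ray(d,uv,z):
    uv=np.atleast_2d(np.asarray(uv,float));K,R,t=d["K"],d["R"],d["t"]
    c=-R.T@t; v=np.c_[uv,np.ones(len(uv))]@np.linalg.inv(K).T@R
    return (c+v*((z-c[2])/v[:,2])[:,None])[:,:2]
def cloud(d):
    h,w=d["depth"].shape;u,v=np.meshgrid(np.arange(w),np.arange(h));z=d["depth"]
    P=np.stack([u*z,v*z,z],-1)@np.linalg.inv(d["K"]).T
    P=(P-d["t"])@d["R"]; P[z==0]=np.nan; return P
def stands(d):
    hsv=cv2.cvtColor(d["img"],cv2.COLOR_BGR2HSV)
    return cv2.inRange(hsv,(20,60,90),(35,255,255))
def tops(d,lo=.098,hi=.118):
    P=cloud(d); m=((P[...,2]>lo)&(P[...,2]<hi)&(P[...,0]>.3)&(P[...,0]<.9)&(abs(P[...,1])<.45)).astype(np.uint8)
    n,l,s,c=cv2.connectedComponentsWithStats(m)
    out=[]
    for i in range(1,n):
        if s[i,4]<25: continue
        q=P[l==i]; (x,y),r=cv2.minEnclosingCircle(q[:,:2].astype(np.float32)); out.append((np.round(c[i]),s[i,4],np.round([x,y,r,np.nanmedian(q[:,2])],4)))
    return out
E
python3 - <<'E'
from h import *
for n in("top","side"):
    d=dict(np.load(n+"0.npz")); m=stands(d); print(n)
    for o in tops(d): print("top",*o)
    m=cv2.morphologyEx(m,cv2.MORPH_CLOSE,np.ones((3,3)))
    mm=cv2.dilate(m,np.ones((5,5)))
    k,l,s,c=cv2.connectedComponentsWithStats(mm)
    for i in range(1,k):
        if s[i,4]<500: continue
        v,u=np.nonzero((l==i)&(m>0)); w=ray(d,np.c_[u,v],.008).astype(np.float32)
        if w[:,0].max()>.85 or abs(w[:,1]).max()>.45: continue
        h=cv2.convexHull(w); r=cv2.minAreaRect(h);e=cv2.minEnclosingCircle(h);a,t=cv2.minEnclosingTriangle(h)
        print("stand",np.round(c[i]),"rect",np.round(r[0],4),np.round(r[1],4),round(r[2],1),"circ",np.round(e[0],4),round(e[1],4),"tri",np.round(t.reshape(-1,2).mean(0),4),np.round(np.linalg.norm(t.reshape(-1,2)-t.reshape(-1,2).mean(0),axis=1),4),"area",cv2.contourArea(h))
    g=cv2.inRange(cv2.cvtColor(d["img"],cv2.COLOR_BGR2HSV),(0,0,0),(180,255,28))
    k,l,s,c=cv2.connectedComponentsWithStats(g)
    for i in range(1,k):
        if s[i,4]<800: continue
        v,u=np.nonzero(l==i); r=cv2.minAreaRect(ray(d,np.c_[u,v],.004).astype(np.float32)); print("dark",np.round(c[i]),np.round(r[0],4),np.round(r[1],3),r[2])
E
```

```text
top
top [323. 129.] 87 [0.6893 0.0046 0.0099 0.1104]
top [397. 142.] 626 [ 0.663  -0.1444  0.028   0.1084]
top [256. 144.] 474 [0.6595 0.1392 0.0245 0.109 ]
top [334. 245.] 331 [ 0.4577 -0.0175  0.0201  0.1088]
top [197. 245.] 290 [0.4575 0.2552 0.0185 0.1088]
stand [379. 151.] rect [ 0.6636 -0.1301] [0.1343 0.0532] 3.5 circ [ 0.6622 -0.1073] 0.0673 tri [ 0.6708 -0.1298] [0.0619 0.0824 0.1124] area 0.005396534867303293
stand [267. 151.] rect [0.6617 0.1355] [0.1067 0.1061] 18.6 circ [0.6613 0.1354] 0.0726 tri [0.6461 0.1308] [0.1393 0.1243 0.1224] area 0.011230157348865788
stand [213. 242.] rect [0.4565 0.2565] [0.0769 0.1471] 77.6 circ [0.4559 0.2537] 0.0737 tri [0.4589 0.2509] [0.0877 0.1257 0.1377] area 0.00986936922335957
stand [335. 240.] rect [ 0.4619 -0.0205] [0.1095 0.1098] 0.1 circ [ 0.4612 -0.0206] 0.0565 tri [ 0.4622 -0.0203] [0.1092 0.1114 0.11  ] area 0.009724086647529936
dark [ 18. 137.] [0.6894 0.6972] [0.107 0.1  ] 1.7009164094924927
dark [ 81. 168.] [0.6269 0.5865] [0.118 0.192] 21.42365837097168
side
top [260.  95.] 177 [0.4583 0.2557 0.0202 0.1076]
top [352. 128.] 
[... 295 characters left out ...]
59] [0.1223 0.1304 0.0912] area 0.010118656971578766
stand [350. 164.] rect [0.6627 0.1324] [0.1063 0.1075] 18.5 circ [0.6622 0.1306] 0.0723 tri [0.6819 0.1212] [0.1007 0.1463 0.147 ] area 0.011126445726777012
stand [263. 222.] rect [ 0.4643 -0.0277] [0.1104 0.107 ] 17.0 circ [ 0.4637 -0.0236] 0.0577 tri [ 0.4677 -0.0272] [0.1011 0.1131 0.1088] area 0.009572341861711317
stand [340. 258.] rect [ 0.6187 -0.1349] [0.0513 0.0454] 88.1 circ [ 0.6199 -0.1312] 0.0309 tri [ 0.6348 -0.1274] [0.0358 0.03   0.0653] area 0.0013569930027068633
stand [369. 290.] rect [ 0.6577 -0.1934] [0.047  0.0536] 63.6 circ [ 0.6619 -0.195 ] 0.0319 tri [ 0.6671 -0.1939] [0.0324 0.0341 0.0364] area 0.0014375970154674178
```

Emit:
carry_out(
  motion=[
    [0,0,0,0,0,-0.5],
    [0,0,0,0,0,-0.9],
    [0,0,0,0,0,-0.9],
    [0,0,0,0,0,-0.9],
    [0,0,0,0,0,-0.4],
    [0,0,0,0,0,0],
  ],
  grip=1,
)

```text
t: 0.7
ee_pos: [0.272, 0.59, 0.2382]
tcp_rot: [-0.0, -0.0, 1.0, -0.0]
force: [0.9, -0.3, 0.1]
finger_gap: 1.0
```

```bash
cat >> h.py <<'E'
from scipy.spatial.transform import Rotation as Ro
def go(x,y,z,yaw=False):
    "offset to a target TCP point in tool axes and row units"
    from plant import state
    s=state(); q=s["tcp_rot"]; R=Ro.from_quat([q[1],q[2],q[3],q[0]]).as_matrix()
    print("t",round(s["t"],1),"pos",np.round(s["ee_pos"],4),"x",np.round(R[:,0],3),"y",np.round(R[:,1],3),"F",np.round(s["force"],1),"gap",round(s["finger_gap"]*88,1),"j",np.round(s["joints"],2))
    print("units",np.round(R.T@(np.array([x,y,z])-s["ee_pos"])/.025,2))
E
python3 - <<'E'
from h import *
go(.6635,-.1455,.238)
d=dict(np.load("top0.npz"))
m=stands(d); m[:,:365]=0;m[:,435:]=0;m[:110]=0;m[190:]=0
v,u=np.nonzero(m);w=ray(d,np.c_[u,v],.008).astype(np.float32);a,t=cv2.minEnclosingTriangle(cv2.convexHull(w));t=t.reshape(-1,2);print(t,t.mean(0),np.linalg.norm(t-t.mean(0),axis=1))
g=d["img"].max(2)<45; 
k,l,s,c=cv2.connectedComponentsWithStats(g.astype(np.uint8)); i=l[231,428]; v,u=np.nonzero(l==i); print(s[i],cv2.minAreaRect(ray(d,np.c_[u,v],.004).astype(np.float32)))
E
```

```text
t 0.7 pos [0.272  0.59   0.2382] x [-1. -0.  0.] y [-0.     1.    -0.001] F [ 0.9 -0.3  0.1] gap 88.0 j [-1.14  0.54 -0.1   1.53  0.06  1.07  0.32]
units [-15.65 -29.43   0.03]
[[ 0.6695242  -0.22485952]
 [ 0.5914326  -0.10787848]
 [ 0.73333997 -0.09916502]] [ 0.6647656  -0.14396767] [0.0810317  0.08173226 0.08191289]
[ 401  201   54   60 2249] ((0.48182761669158936, -0.22868876159191132), (0.09702851623296738, 0.1162819042801857), 75.63665008544922)
```

Emit:
carry_out(
  motion=[
    [-0.25,-0.46,0,0,0,0],
    [-0.5,-0.94,0,0,0,0],
    [-0.5,-0.94,0,0,0,0],
    [-0.5,-0.94,0,0,0,0],
    [-0.5,-0.94,0,0,0,0],
    [-0.5,-0.94,0,0,0,0],
    [-0.5,-0.94,0,0,0,0],
    [-0.5,-0.94,0,0,0,0],
    [-0.5,-0.94,0,0,0,0],
    [-0.5,-0.94,0,0,0,0],
    [-0.5,-0.94,0,0,0,0],
    [-0.5,-0.94,0,0,0,0],
    [-0.5,-0.94,0,0,0,0],
    [-0.5,-0.94,0,0,0,0],
    [-0.5,-0.94,0,0,0,0],
    [-0.5,-0.94,0,0,0,0],
  ],
)

```text
t: 2.3
ee_pos: [0.4661, 0.2243, 0.2388]
tcp_rot: [0.0, 0.001, 1.0, -0.0]
force: [0.5, 0.7, 0.2]
finger_gap: 1.0
```

Emit:
carry_out(
  motion=[
    [-0.5,-0.94,0,0,0,0],
    [-0.5,-0.94,0,0,0,0],
    [-0.5,-0.94,0,0,0,0],
    [-0.5,-0.94,0,0,0,0],
    [-0.5,-0.94,0,0,0,0],
    [-0.5,-0.94,0,0,0,0],
    [-0.5,-0.94,0,0,0,0],
    [-0.5,-0.94,0,0,0,0],
    [-0.5,-0.94,0,0,0,0],
    [-0.5,-0.94,0,0,0,0],
    [-0.5,-0.94,0,0,0,0],
    [-0.5,-0.94,0,0,0,0],
    [-0.5,-0.94,0,0,0,0],
    [-0.5,-0.94,0,0,0,0],
    [-0.5,-0.94,0,0,0,0],
    [-0.4,-0.77,0,0,0,0],
    [0,0,0,0,0,0],
    [0,0,0,0,0,0],
  ],
)

```text
t: 4.1
ee_pos: [0.6627, -0.1455, 0.2384]
tcp_rot: [-0.0, 0.001, 1.0, 0.0]
force: [-0.8, 0.7, 0.0]
finger_gap: 0.999
```

```bash
python3 -c "
from h import *
go(.6635,-.1455,.069)"
```

```text
t 4.1 pos [ 0.6627 -0.1455  0.2384] x [-1.     0.001  0.001] y [0.001 1.    0.   ] F [-0.8  0.7  0. ] gap 87.9 j [ 0.05  0.59  0.15  1.46 -0.09  1.1   1.79]
units [-0.04 -0.    6.78]
```

Emit:
carry_out(
  motion=[
    [0,0,0.5,0,0,0],
    [0,0,0.8,0,0,0],
    [0,0,0.8,0,0,0],
    [0,0,0.8,0,0,0],
    [0,0,0.8,0,0,0],
    [0,0,0.8,0,0,0],
    [0,0,0.8,0,0,0],
    [0,0,0.8,0,0,0],
    [0,0,0.4,0,0,0],
    [0,0,0.28,0,0,0],
    [0,0,0,0,0,0],
  ],
)

```text
t: 5.2
ee_pos: [0.6629, -0.1447, 0.0685]
tcp_rot: [-0.001, -0.0, 1.0, 0.0]
force: [0.1, 0.4, -0.7]
finger_gap: 1.001
```

Emit:
carry_out(
  motion=[
    [0,0,0,0,0,0],
    [0,0,0,0,0,0],
    [0,0,0,0,0,0],
    [0,0,0,0,0,0],
    [0,0,0,0,0,0],
    [0,0,0,0,0,0],
    [0,0,0,0,0,0],
    [0,0,0,0,0,0],
    [0,0,0,0,0,0],
    [0,0,0,0,0,0],
  ],
  grip=0.4,
  grip_force=25,
)

```text
t: 6.2
ee_pos: [0.6638, -0.1458, 0.0697]
tcp_rot: [0.0, 0.0, 1.0, -0.0]
force: [-1.1, -1.8, 5.0]
finger_gap: 0.628
```

Emit:
carry_out(
  motion=[
    [0,0,-0.2,0,0,0],
    [0,0,-0.4,0,0,0],
    [0,0,-0.6,0,0,0],
    [0,0,-0.8,0,0,0],
    [0,0,-0.8,0,0,0],
    [0,0,-0.8,0,0,0],
    [0,0,-0.8,0,0,0],
    [0,0,-0.6,0,0,0],
    [0,0,-0.4,0,0,0],
    [0,0,0,0,0,0],
  ],
)

```text
t: 7.2
ee_pos: [0.6642, -0.1454, 0.206]
tcp_rot: [0.001, -0.0, 1.0, -0.0]
force: [0.9, 0.2, -4.4]
finger_gap: 0.625
```

```bash
python3 -c "
from h import *
go(.482,-.2285,.069-.004)"
```

```text
t 7.2 pos [ 0.6642 -0.1454  0.206 ] x [-1.    -0.    -0.003] y [-0.  1. -0.] F [ 0.9  0.2 -4.4] gap 55.0 j [ 0.05  0.62  0.15  1.49 -0.1   1.04  1.79]
units [ 7.3  -3.32  5.62]
```

Emit:
carry_out(
  motion=[
    [0.3,-0.14,0,0,0,0],
    [0.6,-0.27,0,0,0,0],
    [0.8,-0.36,0,0,0,0],
    [0.8,-0.36,0,0,0,0],
    [0.8,-0.36,0,0,0,0],
    [0.8,-0.36,0,0,0,0],
    [0.8,-0.36,0,0,0,0],
    [0.8,-0.36,0,0,0,0],
    [0.8,-0.36,0,0,0,0],
    [0.5,-0.24,0,0,0,0],
    [0.3,-0.15,0,0,0,0],
    [0,0,0,0,0,0],
    [0,0,0,0,0,0],
  ],
)

```text
t: 8.5
ee_pos: [0.4818, -0.2279, 0.2042]
tcp_rot: [0.0, -0.0, 1.0, 0.0]
force: [0.5, 0.5, -4.5]
finger_gap: 0.628
```

Emit:
carry_out(
  motion=[
    [0,0,0.4,0,0,0],
    [0,0,0.8,0,0,0],
    [0,0,0.8,0,0,0],
    [0,0,0.8,0,0,0],
    [0,0,0.8,0,0,0],
    [0,0,0.8,0,0,0],
    [0,0,0.6,0,0,0],
    [0,0,0.2,0,0,0],
    [0,0,0.1,0,0,0],
    [0,0,0,0,0,0],
  ],
)

```text
t: 9.5
ee_pos: [0.4814, -0.2283, 0.0718]
tcp_rot: [0.0, -0.0, 1.0, -0.0]
force: [-0.4, -0.2, -4.2]
finger_gap: 0.63
```

```bash
python3 -c "
from h import *
go(.482,-.2285,.0657)"
```

```text
t 9.5 pos [ 0.4814 -0.2283  0.0718] x [-1.    -0.001 -0.   ] y [-0.001  1.    -0.   ] F [-0.4 -0.2 -4.2] gap 55.4 j [ 0.26  0.59  0.13  1.96 -0.13  0.6   2.04]
units [-0.02 -0.01  0.24]
```

Emit:
carry_out(
  motion=[
    [0,0,0.1,0,0,0],
    [0,0,0.08,0,0,0],
    [0,0,0.05,0,0,0],
    [0,0,0,0,0,0],
    [0,0,0,0,0,0],
  ],
)

```text
t: 10.0
ee_pos: [0.481, -0.2284, 0.0661]
tcp_rot: [0.0, -0.0, 1.0, -0.0]
force: [-0.2, 0.2, -4.5]
finger_gap: 0.628
```

Not in contact yet, so I'll go down in small steps until the force changes.

Emit:
carry_out(
  motion=[
    [0,0,0.03,0,0,0],
    [0,0,0.03,0,0,0],
    [0,0,0,0,0,0],
  ],
)

```text
t: 10.3
ee_pos: [0.4812, -0.2286, 0.0656]
tcp_rot: [0.0, 0.0, 1.0, -0.0]
force: [-3.6, 1.0, 9.3]
finger_gap: 0.631
```

Emit:
carry_out(
  motion=[
    [0,0,0,0,0,0],
    [0,0,0,0,0,0],
    [0,0,0,0,0,0],
    [0,0,0,0,0,0],
    [0,0,0,0,0,0],
    [0,0,0,0,0,0],
  ],
  grip=1,
)

```text
t: 10.9
ee_pos: [0.481, -0.2284, 0.0644]
tcp_rot: [0.0, -0.0, 1.0, -0.0]
force: [-0.7, -0.4, 0.9]
finger_gap: 1.002
```

Emit:
carry_out(
  motion=[
    [0,0,-0.4,0,0,0],
    [0,0,-0.8,0,0,0],
    [0,0,-1,0,0,0],
    [0,0,-1,0,0,0],
    [0,0,-1,0,0,0],
    [0,0,-0.8,0,0,0],
    [0,0,-0.4,0,0,0],
    [0,0,0,0,0,0],
  ],
)

```text
t: 11.7
ee_pos: [0.4818, -0.2287, 0.201]
tcp_rot: [0.001, -0.0, 1.0, -0.0]
force: [0.5, -0.0, 0.3]
finger_gap: 1.001
```

Run:
```python
from h import *
from plant import snapshot
d=snapshot("top");cv2.imwrite("pics/top1.png",d["img"]);np.savez("top1.npz",**d)
go(.6605,.1385,.203)
m=stands(d); m[:,:365]=0;m[:,435:]=0;m[:110]=0;m[190:]=0
v,u=np.nonzero(m);w=ray(d,np.c_[u,v],.008).astype(np.float32);a,t=cv2.minEnclosingTriangle(cv2.convexHull(w));t=t.reshape(-1,2);print(t,t.mean(0),np.linalg.norm(t-t.mean(0),axis=1))
M=cv2.moments(m,True);print("centroid",ray(d,[M["m10"]/M["m00"],M["m01"]/M["m00"]],.008))
for o in tops(d):print(*o)
d=snapshot("side");np.savez("side1.npz",**d)
for o in tops(d):print(*o)
m=stands(d);k,l,s,c=cv2.connectedComponentsWithStats(m);i=l[262,364];v,u=np.nonzero(l==i);w=ray(d,np.c_[u,v],.008).astype(np.float32);a,t=cv2.minEnclosingTriangle(cv2.convexHull(w));t=t.reshape(-1,2);print("side",s[i],t.mean(0),np.linalg.norm(t-t.mean(0),axis=1))
```

```text
t 11.8 pos [ 0.4811 -0.2283  0.1997] x [-1.    -0.    -0.001] y [-0.  1. -0.] F [-0.6 -0.2 -0.3] gap 88.1 j [ 0.22  0.39  0.17  1.9  -0.08  0.87  2.01]
units [-7.18 14.67 -0.13]
[[ 0.6695242  -0.22485952]
 [ 0.591653   -0.10820871]
 [ 0.7333782  -0.09908991]] [ 0.6648518  -0.14405271] [0.08094178 0.08150372 0.08196048]
centroid [[ 0.66468832 -0.14444581]]
[323. 129.] 88 [0.6892 0.0043 0.0102 0.1102]
[256. 144.] 477 [0.6592 0.139  0.0242 0.109 ]
[447. 236.] 179 [ 0.4723 -0.2418  0.0198  0.1045]
[334. 245.] 331 [ 0.4576 -0.0174  0.0201  0.109 ]
[197. 245.] 291 [0.4575 0.2552 0.0187 0.1091]
[352. 128.] 340 [0.6607 0.1381 0.0261 0.1079]
[374. 174.] 96 [0.6907 0.0033 0.0105 0.1092]
[264. 290.] 471 [ 0.4814 -0.2292  0.0278  0.1037]
side [ 328  246   68   59 2066] [ 0.6651232  -0.14660795] [0.08214273 0.08186005 0.08205209]
```

View pics/top1.png

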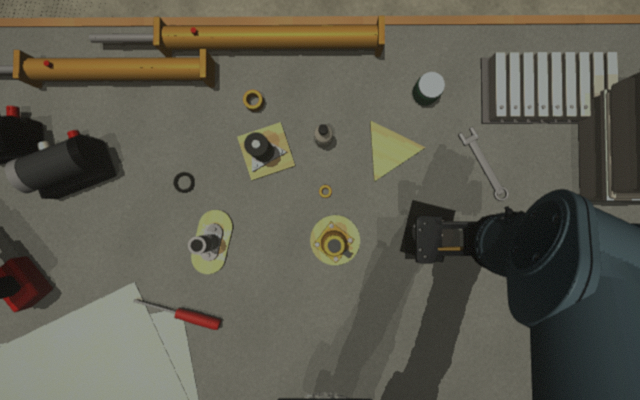

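The triangle stand is empty now (397,150) and the filter stands on the mat under the gripper. Next is the motor.

Emit:
carry_out(
  motion=[
    [-0.2,0.4,0,0,0,0],
    [-0.4,0.85,0,0,0,0],
    [-0.46,0.94,0,0,0,0],
    [-0.46,0.94,0,0,0,0],
    [-0.46,0.94,0,0,0,0],
    [-0.46,0.94,0,0,0,0],
    [-0.46,0.94,0,0,0,0],
    [-0.46,0.94,0,0,0,0],
    [-0.46,0.94,0,0,0,0],
    [-0.46,0.94,0,0,0,0],
    [-0.46,0.94,0,0,0,0],
    [-0.46,0.94,0,0,0,0],
    [-0.46,0.94,0,0,0,0],
    [-0.46,0.94,0,0,0,0],
    [-0.46,0.94,0,0,0,0],
    [-0.44,0.94,0,0,0,0],
    [-0.14,0.26,0,0,0,0],
    [0,0,0,0,0,0],
    [0,0,0,0,0,0],
  ],
)

```text
t: 13.7
ee_pos: [0.6593, 0.1369, 0.1988]
tcp_rot: [-0.001, 0.0, 1.0, -0.001]
force: [0.1, -1.0, 0.2]
finger_gap: 0.999
```

```bash
python3 -c "
from h import *
go(.660,.1385,.069)"
```

```text
t 13.7 pos [0.6593 0.1369 0.1988] x [-1.     0.001  0.001] y [ 0.001  1.    -0.001] F [ 0.1 -1.   0.2] gap 87.9 j [-0.33  0.62  0.09  1.51 -0.06  1.02  1.34]
units [-0.04  0.07  5.19]
```

Emit:
carry_out(
  motion=[
    [-0.03,0.05,0.4,0,0,0],
    [0,0,0.8,0,0,0],
    [0,0,0.8,0,0,0],
    [0,0,0.8,0,0,0],
    [0,0,0.8,0,0,0],
    [0,0,0.8,0,0,0],
    [0,0,0.5,0,0,0],
    [0,0,0.28,0,0,0],
    [0,0,0,0,0,0],
  ],
)

```text
t: 14.6
ee_pos: [0.6601, 0.1391, 0.0691]
tcp_rot: [-0.001, 0.0, 1.0, -0.0]
force: [0.5, -0.2, 0.6]
finger_gap: 1.004
```

Emit:
carry_out(
  motion=[
    [0,0,0,0,0,0],
    [0,0,0,0,0,0],
    [0,0,0,0,0,0],
    [0,0,0,0,0,0],
    [0,0,0,0,0,0],
    [0,0,0,0,0,0],
    [0,0,0,0,0,0],
    [0,0,0,0,0,0],
    [0,0,0,0,0,0],
    [0,0,0,0,0,0],
    [0,0,0,0,0,0],
  ],
  grip=0.3,
  grip_force=25,
)

```text
t: 15.7
ee_pos: [0.6609, 0.139, 0.0703]
tcp_rot: [0.0, 0.0, 1.0, -0.0]
force: [-0.7, -3.5, 5.4]
finger_gap: 0.534
```

Emit:
carry_out(
  motion=[
    [0,0,-0.2,0,0,0],
    [0,0,-0.4,0,0,0],
    [0,0,-0.6,0,0,0],
    [0,0,-0.8,0,0,0],
    [0,0,-0.8,0,0,0],
    [0,0,-0.8,0,0,0],
    [0,0,-0.8,0,0,0],
    [0,0,-0.8,0,0,0],
    [0,0,-0.4,0,0,0],
    [0,0,0,0,0,0],
  ],
)

```text
t: 16.7
ee_pos: [0.6616, 0.1403, 0.2121]
tcp_rot: [0.002, -0.0, 1.0, 0.001]
force: [-0.7, 0.6, -6.2]
finger_gap: 0.542
```

Run:
```python
from h import *
from plant import snapshot
go(.6648,-.1454,.069)
d=snapshot("side");m=stands(d)
for o in tops(d,.2,.3):print(*o)
k,l,s,c=cv2.connectedComponentsWithStats(m);i=l[170,350];print(s[i])
d=snapshot("top");cv2.imwrite("pics/top2.png",d["img"]);m=stands(d);k,l,s,c=cv2.connectedComponentsWithStats(m)
for i in range(1,k):
  if s[i,4]>400:
    v,u=np.nonzero(l==i);print(c[i],s[i,4],cv2.minAreaRect(ray(d,np.c_[u,v],.008).astype(np.float32)))
```

```text
t 16.7 pos [0.6616 0.1403 0.2121] x [-1.    -0.001 -0.003] y [-0.001  1.     0.001] F [-0.7  0.6 -6.2] gap 47.7 j [-0.34  0.61  0.09  1.49 -0.06  1.04  1.34]
units [ -0.1  -11.43   5.71]
[357.  73.] 880 [0.6603 0.1362 0.0909 0.2846]
[     0      0    640    400 252816]
[297.86519337  33.55801105] 905 ((0.9309012293815613, 0.06561654061079025), (0.37045103311538696, 0.011630158871412277), 89.71463012695312)
[389.50942285 149.30800942] 1698 ((0.6657339334487915, -0.1628064513206482), (0.13428953289985657, 0.11862333863973618), 3.5956943035125732)
[346.78834356 234.16564417] 652 ((0.4688699543476105, -0.04886268451809883), (0.11220104247331619, 0.05186549574136734), 15.044986724853516)
```

Emit:
carry_out(
  motion=[
    [0,-0.3,0,0,0,0],
    [0,-0.6,0,0,0,0],
    [0,-0.9,0,0,0,0],
    [0,-0.9,0,0,0,0],
    [0,-0.9,0,0,0,0],
    [0,-0.9,0,0,0,0],
    [0,-0.9,0,0,0,0],
    [0,-0.9,0,0,0,0],
    [-0.1,-0.9,0,0,0,0],
    [0,-0.9,0,0,0,0],
    [0,-0.9,0,0,0,0],
    [0,-0.9,0,0,0,0],
    [0,-0.8,0,0,0,0],
    [0,-0.5,0,0,0,0],
    [0,-0.2,0,0,0,0],
    [0,0,0,0,0,0],
    [0,0,0,0,0,0],
    [0,0,0,0,0,0],
  ],
)

```text
t: 18.6
ee_pos: [0.6634, -0.1436, 0.2099]
tcp_rot: [-0.0, -0.001, 1.0, 0.0]
force: [0.4, 0.1, -5.5]
finger_gap: 0.539
```

```bash
python3 -c "
from h import *
go(.6648,-.1454,.070)"
```

```text
t 18.6 pos [ 0.6634 -0.1436  0.2099] x [-1.    -0.002  0.   ] y [-0.002  1.     0.001] F [ 0.4  0.1 -5.5] gap 47.5 j [ 0.07  0.62  0.12  1.48 -0.08  1.05  1.78]
units [-0.06 -0.08  5.6 ]
```

Emit:
carry_out(
  motion=[
    [-0.03,-0.05,0.4,0,0,0],
    [0,0,0.8,0,0,0],
    [0,0,0.8,0,0,0],
    [0,0,0.8,0,0,0],
    [0,0,0.8,0,0,0],
    [0,0,0.8,0,0,0],
    [0,0,0.6,0,0,0],
    [0,0,0.3,0,0,0],
    [0,0,0.1,0,0,0],
    [0,0,0,0,0,0],
    [0,0,0,0,0,0],
  ],
)

```text
t: 19.7
ee_pos: [0.6647, -0.1468, 0.076]
tcp_rot: [0.001, -0.0, 1.0, -0.0]
force: [1.0, -0.1, -5.7]
finger_gap: 0.534
```

```bash
python3 -c "
from h import *
go(.6648,-.1454,.070)"
```

```text
t 19.7 pos [ 0.6647 -0.1468  0.076 ] x [-1.    -0.    -0.002] y [-0.  1. -0.] F [ 1.  -0.1 -5.7] gap 47.0 j [ 0.08  0.78  0.1   1.55 -0.1   0.81  1.8 ]
units [-0.    0.05  0.24]
```

Emit:
carry_out(
  motion=[
    [0,0,0.08,0,0,0],
    [0,0,0.06,0,0,0],
    [0,0,0.04,0,0,0],
    [0,0,0.03,0,0,0],
    [0,0,0,0,0,0],
    [0,0,0,0,0,0],
  ],
)

```text
t: 20.3
ee_pos: [0.6641, -0.1467, 0.0703]
tcp_rot: [0.0, -0.0, 1.0, -0.0]
force: [-2.6, -0.3, 1.4]
finger_gap: 0.535
```

Contact: the weight has come off the wrist. Releasing.

Emit:
carry_out(
  motion=[
    [0,0,0.02,0,0,0],
    [0,0,0,0,0,0],
  ],
)

```text
t: 20.5
ee_pos: [0.6641, -0.1468, 0.0702]
tcp_rot: [0.0, -0.0, 1.0, -0.0]
force: [-4.2, -0.5, 5.6]
finger_gap: 0.537
```

Emit:
carry_out(
  motion=[
    [0,0,0,0,0,0],
    [0,0,0,0,0,0],
    [0,0,0,0,0,0],
    [0,0,0,0,0,0],
    [0,0,0,0,0,0],
    [0,0,0,0,0,0],
    [0,0,0,0,0,0],
  ],
  grip=1,
)

```text
t: 21.2
ee_pos: [0.664, -0.1466, 0.0692]
tcp_rot: [0.0, -0.0, 1.0, -0.0]
force: [-0.0, 0.1, -0.4]
finger_gap: 1.005
```

Emit:
carry_out(
  motion=[
    [0,0,-0.4,0,0,0],
    [0,0,-0.8,0,0,0],
    [0,0,-1,0,0,0],
    [0,0,-1,0,0,0],
    [0,0,-1,0,0,0],
    [0,0,-0.8,0,0,0],
    [0,0,-0.4,0,0,0],
    [0,0,0,0,0,0],
  ],
)

```text
t: 22.0
ee_pos: [0.6649, -0.1468, 0.2062]
tcp_rot: [0.002, -0.0, 1.0, -0.0]
force: [0.6, 0.2, -0.4]
finger_gap: 1.003
```

Run:
```python
from h import *
from plant import snapshot
go(.458,-.018,.203)
d=snapshot("side");cv2.imwrite("pics/side3.png",d["img"]);np.savez("side3.npz",**d)
for o in tops(d):print(*o)
m=stands(d);k,l,s,c=cv2.connectedComponentsWithStats(m)
for i in range(1,k):
  if s[i,4]>700 and c[i,1]<300:
    v,u=np.nonzero(l==i);w=ray(d,np.c_[u,v],.008).astype(np.float32);print(np.round(c[i]),s[i,4],w.mean(0),cv2.minAreaRect(w))
```

```text
t 22.0 pos [ 0.6649 -0.1468  0.2062] x [-1.    -0.    -0.003] y [-0.     1.    -0.001] F [ 0.6  0.2 -0.4] gap 88.3 j [ 0.07  0.62  0.13  1.48 -0.08  1.04  1.79]
units [8.27 5.15 0.1 ]
[260.  95.] 169 [0.4589 0.2556 0.02   0.1077]
[255. 185.] 336 [ 0.4589 -0.0187  0.0213  0.1077]
[369. 238.] 565 [ 0.6627 -0.1469  0.0252  0.108 ]
[263. 284.] 839 [ 0.4813 -0.2285  0.028   0.1037]
[346. 161.] 1218 [0.65092415 0.12946339] ((0.6566213369369507, 0.13000501692295074), (0.09248580038547516, 0.10903553664684296), 18.703350067138672)
```

View pics/side3.png

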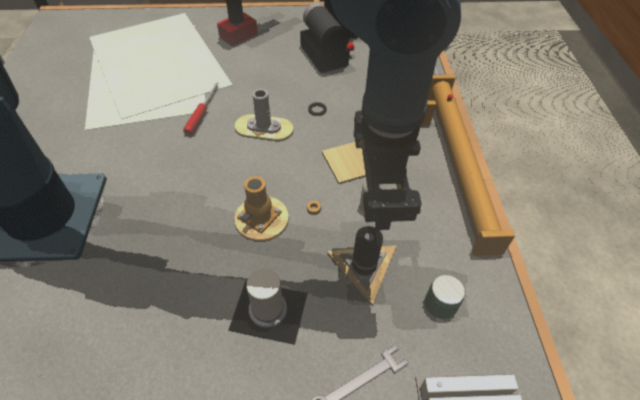

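The motor stands upright on the triangle stand (367,255) and the filter on the mat (264,295). Next the valve goes to the empty square stand.

Emit:
carry_out(
  motion=[
    [0.3,0.2,0,0,0,0],
    [0.6,0.4,0,0,0,0],
    [0.8,0.5,0,0,0,0],
    [0.8,0.5,0,0,0,0],
    [0.8,0.5,0,0,0,0],
    [0.8,0.5,0,0,0,0],
    [0.8,0.5,0,0,0,0],
    [0.8,0.5,0,0,0,0],
    [0.8,0.5,0,0,0,0],
    [0.8,0.5,0,0,0,0],
    [0.6,0.35,0,0,0,0],
    [0.3,0.2,0,0,0,0],
    [0,0,0,0,0,0],
    [0,0,0,0,0,0],
    [0,0,0,0,0,0],
  ],
)

```text
t: 23.55
ee_pos: [0.4596, -0.0184, 0.2042]
tcp_rot: [0.0, 0.0, 1.0, -0.0]
force: [-0.4, 0.9, -0.3]
finger_gap: 0.999
```

Run:
```python
from h import *
from plant import snapshot
go(.4583,-.018,.070)
d=snapshot("top");m=stands(d);np.savez("top4.npz",**d);cv2.imwrite("pics/top4.png",d["img"])
k,l,s,c=cv2.connectedComponentsWithStats(m)
for i in range(1,k):
  if s[i,4]>400:
    v,u=np.nonzero(l==i);w=ray(d,np.c_[u,v],.008).astype(np.float32);print(np.round(c[i]),s[i,4],w.mean(0),cv2.minAreaRect(w))
d=snapshot("side");m=stands(d);i=cv2.connectedComponents(m)[1];v,u=np.nonzero(i==i[164,350]);w=ray(d,np.c_[u,v],.008).astype(np.float32);print(len(u),w.mean(0),cv2.minAreaRect(w))
```

```text
t 23.6 pos [ 0.4596 -0.0184  0.2042] x [-1.  0. -0.] y [ 0.  1. -0.] F [-0.4  0.9 -0.3] gap 87.9 j [-0.13  0.26  0.09  2.06 -0.03  0.82  1.54]
units [0.05 0.02 5.37]
[289.  34.] 996 [0.93073696 0.08383228] ((0.9310122728347778, 0.08739232271909714), (0.41399845480918884, 0.011630219407379627), 89.715576171875)
[159.  66.] 519 [0.8561938  0.38071582] ((0.8456626534461975, 0.40516525506973267), (0.041852813214063644, 0.2590310275554657), 2.8681318759918213)
[378. 150.] 586 [ 0.6630742  -0.11846334] ((0.6636691689491272, -0.12994346022605896), (0.13428956270217896, 0.05336688831448555), 3.596381425857544)
[266. 151.] 2192 [0.6615382  0.13505867] ((0.6617000699043274, 0.1354455202817917), (0.10668055713176727, 0.1060529425740242), 18.55501365661621)
[215. 220.] 503 [0.50431633 0.24923573] ((0.5021826028823853, 0.25422805547714233), (0.052092548459768295, 0.08222578465938568), 8.477466583251953)
[334. 224.] 531 [ 0.4963897  -0.01841768] ((0.4967052936553955, -0.019610758870840073), (0.04083129018545151, 0.10562626272439957), 2.627629280090332)
[206. 264.] 415 [0.4053919  0.26788792] ((0.4039526581764221, 0.2681537866592407), (0.07615528255701065, 0.037026144564151764), 78.4769287109375)
1543 [0.6619504 0.1313422] ((0.6629257202148438, 0.13201098144054413), (0.10603806376457214, 0.10886241495609283), 18.624954223632812)
```

Emit:
carry_out(
  motion=[
    [0.05,0.02,0.4,0,0,0],
    [0,0,0.8,0,0,0],
    [0,0,0.8,0,0,0],
    [0,0,0.8,0,0,0],
    [0,0,0.8,0,0,0],
    [0,0,0.8,0,0,0],
    [0,0,0.6,0,0,0],
    [0,0,0.3,0,0,0],
    [0,0,0,0,0,0],
  ],
)

```text
t: 24.55
ee_pos: [0.4569, -0.0175, 0.0706]
tcp_rot: [-0.001, -0.0, 1.0, -0.0]
force: [0.6, -0.8, -0.0]
finger_gap: 0.998
```

Emit:
carry_out(
  motion=[
    [0,0,0,0,0,0],
    [0,0,0,0,0,0],
    [0,0,0,0,0,0],
    [0,0,0,0,0,0],
    [0,0,0,0,0,0],
    [0,0,0,0,0,0],
    [0,0,0,0,0,0],
    [0,0,0,0,0,0],
    [0,0,0,0,0,0],
    [0,0,0,0,0,0],
    [0,0,0,0,0,0],
    [0,0,0,0,0,0],
  ],
  grip=0.25,
  grip_force=25,
)

```text
t: 25.75
ee_pos: [0.4578, -0.0182, 0.0719]
tcp_rot: [0.0, 0.0, 1.0, -0.0]
force: [-0.3, -4.1, 3.6]
finger_gap: 0.449
```

Emit:
carry_out(
  motion=[
    [0,0,-0.2,0,0,0],
    [0,0,-0.4,0,0,0],
    [0,0,-0.6,0,0,0],
    [0,0,-0.8,0,0,0],
    [0,0,-0.8,0,0,0],
    [0,0,-0.8,0,0,0],
    [0,0,-0.8,0,0,0],
    [0,0,-0.8,0,0,0],
    [0,0,-0.4,0,0,0],
    [0,0,0,0,0,0],
  ],
)

```text
t: 26.75
ee_pos: [0.4581, -0.0169, 0.2127]
tcp_rot: [0.001, -0.0, 1.0, 0.0]
force: [-0.3, 0.0, -7.8]
finger_gap: 0.446
```

```bash
python3 -c "
from h import *
go(.662,.1345,.070)"
```

```text
t 26.8 pos [ 0.4581 -0.0169  0.2127] x [-1.    -0.001 -0.002] y [-0.001  1.     0.001] F [-0.3  0.  -7.8] gap 39.2 j [-0.14  0.24  0.09  2.06 -0.03  0.84  1.54]
units [-8.15  6.05  5.73]
```

Emit:
carry_out(
  motion=[
    [-0.3,0.2,0,0,0,0],
    [-0.55,0.4,0,0,0,0],
    [-0.7,0.52,0,0,0,0],
    [-0.7,0.52,0,0,0,0],
    [-0.7,0.52,0,0,0,0],
    [-0.7,0.52,0,0,0,0],
    [-0.7,0.52,0,0,0,0],
    [-0.7,0.52,0,0,0,0],
    [-0.7,0.52,0,0,0,0],
    [-0.7,0.52,0,0,0,0],
    [-0.7,0.52,0,0,0,0],
    [-0.5,0.4,0,0,0,0],
    [-0.3,0.25,0,0,0,0],
    [-0.2,0.12,0,0,0,0],
    [0,0,0,0,0,0],
    [0,0,0,0,0,0],
    [0,0,0,0,0,0],
  ],
)

```text
t: 28.45
ee_pos: [0.6609, 0.1331, 0.2117]
tcp_rot: [-0.0, 0.0, 1.0, -0.0]
force: [-0.2, 0.1, -6.9]
finger_gap: 0.448
```

```bash
python3 -c "
from h import *
go(.662,.1345,.0712)"
```

```text
t 28.4 pos [0.6609 0.1331 0.2117] x [-1.     0.001  0.001] y [ 0.001  1.    -0.001] F [-0.2  0.1 -6.9] gap 39.4 j [-0.31  0.61  0.07  1.49 -0.04  1.04  1.34]
units [-0.05  0.06  5.62]
```

Emit:
carry_out(
  motion=[
    [-0.03,0.04,0.4,0,0,0],
    [0,0,0.8,0,0,0],
    [0,0,0.8,0,0,0],
    [0,0,0.8,0,0,0],
    [0,0,0.8,0,0,0],
    [0,0,0.8,0,0,0],
    [0,0,0.6,0,0,0],
    [0,0,0.3,0,0,0],
    [0,0,0.1,0,0,0],
    [0,0,0,0,0,0],
    [0,0,0,0,0,0],
  ],
)

```text
t: 29.55
ee_pos: [0.6629, 0.1351, 0.0777]
tcp_rot: [0.001, -0.0, 1.0, 0.0]
force: [-0.3, 0.6, -7.4]
finger_gap: 0.448
```

```bash
python3 -c "
from h import *
go(.662,.1345,.0712)"
```

```text
t 29.6 pos [0.6629 0.1351 0.0777] x [-1.    -0.    -0.002] y [-0.  1.  0.] F [-0.3  0.6 -7.4] gap 39.4 j [-0.3   0.77  0.05  1.56 -0.05  0.81  1.34]
units [ 0.04 -0.02  0.26]
```

Emit:
carry_out(
  motion=[
    [0.01,0,0.08,0,0,0],
    [0.01,0,0.06,0,0,0],
    [0,0,0.04,0,0,0],
    [0,0,0.03,0,0,0],
    [0,0,0,0,0,0],
    [0,0,0,0,0,0],
  ],
)

```text
t: 30.15
ee_pos: [0.6616, 0.1349, 0.072]
tcp_rot: [-0.0, -0.0, 1.0, 0.0]
force: [-3.5, -0.2, 0.2]
finger_gap: 0.448
```

Emit:
carry_out(
  motion=[
    [0,0,0.02,0,0,0],
    [0,0,0,0,0,0],
  ],
)

```text
t: 30.35
ee_pos: [0.6616, 0.1349, 0.072]
tcp_rot: [-0.0, -0.0, 1.0, 0.0]
force: [-5.1, -1.6, 5.0]
finger_gap: 0.45
```

Emit:
carry_out(
  motion=[
    [0,0,0,0,0,0],
    [0,0,0,0,0,0],
    [0,0,0,0,0,0],
    [0,0,0,0,0,0],
    [0,0,0,0,0,0],
    [0,0,0,0,0,0],
    [0,0,0,0,0,0],
    [0,0,0,0,0,0],
  ],
  grip=1,
)

```text
t: 31.15
ee_pos: [0.6616, 0.1349, 0.071]
tcp_rot: [0.0, -0.0, 1.0, 0.0]
force: [-0.1, -0.2, -0.3]
finger_gap: 1.0
```

Emit:
carry_out(
  motion=[
    [0,0,-0.4,0,0,0],
    [0,0,-0.8,0,0,0],
    [0,0,-1,0,0,0],
    [0,0,-1,0,0,0],
    [0,0,-1,0,0,0],
    [0,0,-0.8,0,0,0],
    [0,0,-0.3,0,0,0],
    [0,0,0,0,0,0],
  ],
)

```text
t: 31.95
ee_pos: [0.6623, 0.135, 0.2049]
tcp_rot: [0.001, -0.0, 1.0, 0.0]
force: [0.6, 0.0, -0.5]
finger_gap: 1.004
```

Run:
```python
from h import *
from plant import snapshot
go(.4813,-.2288,.203)
for n in("side","top"):
  d=snapshot(n);cv2.imwrite(f"pics/{n}5.png",d["img"])
  for o in tops(d):print(*o)
  m=stands(d);k,l,s,c=cv2.connectedComponentsWithStats(m)
  for i in range(1,k):
    if s[i,4]>900:
      v,u=np.nonzero(l==i);w=ray(d,np.c_[u,v],.008).astype(np.float32);print(np.round(c[i]),s[i,4],w.mean(0),cv2.minAreaRect(w))
```

```text
t 31.9 pos [0.6623 0.135  0.2049] x [-1.    -0.    -0.002] y [-0.     1.     0.001] F [ 0.6  0.  -0.5] gap 88.3 j [-0.31  0.61  0.06  1.5  -0.04  1.03  1.34]
units [  7.24 -14.55   0.05]
[260.  95.] 175 [0.4577 0.2535 0.0198 0.1076]
[353. 128.] 250 [0.6633 0.1344 0.0219 0.108 ]
[374. 174.] 97 [0.6904 0.0034 0.0112 0.1091]
[369. 238.] 576 [ 0.6631 -0.1468  0.0249  0.1081]
[263. 284.] 837 [ 0.4815 -0.2285  0.0281  0.1037]
[323. 129.] 87 [0.689  0.0047 0.0098 0.1106]
[398. 142.] 477 [ 0.6628 -0.1459  0.0244  0.1087]
[258. 145.] 258 [0.6606 0.1361 0.0203 0.1093]
[439. 233.] 626 [ 0.4807 -0.2269  0.0281  0.1043]
[345. 236.] 912 [ 0.46955058 -0.04440671] ((0.4684615731239319, -0.041498683393001556), (0.10768520087003708, 0.06721228361129761), 22.70580291748047)
```

View pics/side5.png

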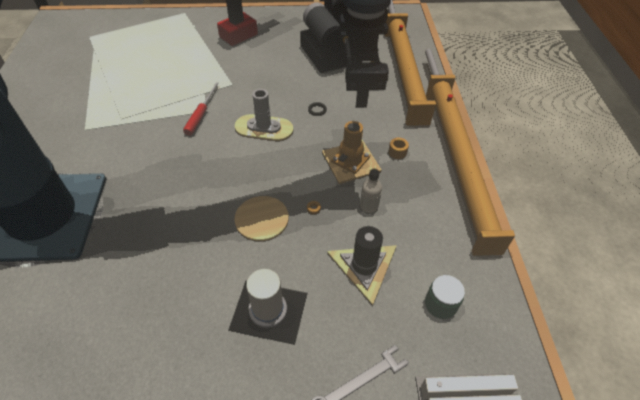

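The valve stands on the square stand (352,160) and the round stand is empty (262,217). Now the filter.

Emit:
carry_out(
  motion=[
    [0.2,-0.4,0,0,0,0],
    [0.4,-0.85,0,0,0,0],
    [0.46,-0.94,0,0,0,0],
    [0.46,-0.94,0,0,0,0],
    [0.46,-0.94,0,0,0,0],
    [0.46,-0.94,0,0,0,0],
    [0.46,-0.94,0,0,0,0],
    [0.46,-0.94,0,0,0,0],
    [0.46,-0.94,0,0,0,0],
    [0.46,-0.94,0,0,0,0],
    [0.46,-0.94,0,0,0,0],
    [0.46,-0.94,0,0,0,0],
    [0.46,-0.94,0,0,0,0],
    [0.46,-0.94,0,0,0,0],
    [0.46,-0.9,0,0,0,0],
    [0.46,-0.8,0,0,0,0],
    [0.2,-0.34,0,0,0,0],
    [0,0,0,0,0,0],
    [0,0,0,0,0,0],
  ],
)

```text
t: 33.95
ee_pos: [0.4809, -0.2284, 0.2032]
tcp_rot: [-0.0, -0.0, 1.0, 0.0]
force: [-0.9, 1.0, -0.8]
finger_gap: 1.002
```

Run:
```python
from h import *
from plant import snapshot
go(.4812,-.2284,.0655)
for n,p in(("side",(262,217)),("top",(335,240))):
  d=snapshot(n);cv2.imwrite(f"pics/{n}6.png",d["img"])
  h=cv2.cvtColor(d["img"],cv2.COLOR_BGR2HSV);print(h[p[1],p[0]],h[p[1],p[0]+45])
  m=cv2.inRange(h,(10,50,40),(40,255,255));l=cv2.connectedComponents(m)[1];v,u=np.nonzero(l==l[p[1],p[0]])
  w=ray(d,np.c_[u,v],.008).astype(np.float32);print(n,len(u),w.mean(0),cv2.minAreaRect(w),cv2.minEnclosingCircle(w))
```

```text
t 34.0 pos [ 0.4809 -0.2284  0.2032] x [-1.    -0.001  0.   ] y [-0.001  1.     0.001] F [-0.9  1.  -0.8] gap 88.2 j [ 0.25  0.38  0.14  1.89 -0.07  0.87  1.99]
units [-0.01 -0.01  5.51]
[30 33 46] [ 23  26 156]
side 236379 [0.56253815 0.07704877] ((0.510208010673523, 0.24069151282310486), (1.2518150806427002, 1.9163504838943481), 88.28720092773438) ((0.5087419152259827, 0.46179845929145813), 1.0328980684280396)
[ 32  82 152] [28 31 99]
top 2029 [ 0.46110538 -0.02071001] ((0.46077799797058105, -0.019329402595758438), (0.11169707030057907, 0.1120092049241066), 0.054348547011613846) ((0.4612809419631958, -0.020538214594125748), 0.05731774494051933)
```

Emit:
carry_out(
  motion=[
    [0,0,0.4,0,0,0],
    [0,0,0.8,0,0,0],
    [0,0,0.8,0,0,0],
    [0,0,0.8,0,0,0],
    [0,0,0.8,0,0,0],
    [0,0,0.8,0,0,0],
    [0,0,0.7,0,0,0],
    [0,0,0.35,0,0,0],
    [0,0,0,0,0,0],
  ],
)

```text
t: 34.95
ee_pos: [0.4799, -0.2285, 0.0659]
tcp_rot: [-0.001, -0.001, 1.0, 0.001]
force: [0.3, 0.3, 0.4]
finger_gap: 0.999
```

Emit:
carry_out(
  motion=[
    [0,0,0,0,0,0],
    [0,0,0,0,0,0],
    [0,0,0,0,0,0],
    [0,0,0,0,0,0],
    [0,0,0,0,0,0],
    [0,0,0,0,0,0],
    [0,0,0,0,0,0],
    [0,0,0,0,0,0],
    [0,0,0,0,0,0],
    [0,0,0,0,0,0],
  ],
  grip=0.4,
  grip_force=25,
)

```text
t: 35.95
ee_pos: [0.4811, -0.2292, 0.0677]
tcp_rot: [0.0, -0.0, 1.0, 0.0]
force: [-1.1, 2.6, 5.4]
finger_gap: 0.63
```

Emit:
carry_out(
  motion=[
    [0,0,-0.2,0,0,0],
    [0,0,-0.4,0,0,0],
    [0,0,-0.6,0,0,0],
    [0,0,-0.8,0,0,0],
    [0,0,-0.8,0,0,0],
    [0,0,-0.8,0,0,0],
    [0,0,-0.4,0,0,0],
    [0,0,-0.2,0,0,0],
    [0,0,0,0,0,0],
  ],
)

```text
t: 36.85
ee_pos: [0.4806, -0.2294, 0.1724]
tcp_rot: [0.0, -0.0, 1.0, -0.0]
force: [0.5, -0.5, -4.4]
finger_gap: 0.628
```

```bash
python3 -c "
from h import *
go(.4615,-.021,.070)"
```

```text
t 36.9 pos [ 0.4806 -0.2294  0.1724] x [-1. -0. -0.] y [-0.  1. -0.] F [ 0.5 -0.5 -4.4] gap 55.3 j [ 0.25  0.43  0.14  1.91 -0.08  0.81  2.  ]
units [0.77 8.34 4.09]
```

Emit:
carry_out(
  motion=[
    [0.03,0.3,0,0,0,0],
    [0.06,0.6,0,0,0,0],
    [0.08,0.85,0,0,0,0],
    [0.08,0.85,0,0,0,0],
    [0.08,0.85,0,0,0,0],
    [0.08,0.85,0,0,0,0],
    [0.08,0.85,0,0,0,0],
    [0.08,0.85,0,0,0,0],
    [0.08,0.85,0,0,0,0],
    [0.06,0.75,0,0,0,0],
    [0.04,0.5,0,0,0,0],
    [0.02,0.24,0,0,0,0],
    [0,0,0,0,0,0],
    [0,0,0,0,0,0],
    [0,0,0,0,0,0],
  ],
)

```text
t: 38.35
ee_pos: [0.4614, -0.0218, 0.1722]
tcp_rot: [-0.0, 0.001, 1.0, -0.0]
force: [1.4, -0.2, -4.8]
finger_gap: 0.628
```

Emit:
carry_out(
  motion=[
    [0,0,0.4,0,0,0],
    [0,0,0.8,0,0,0],
    [0,0,0.8,0,0,0],
    [0,0,0.8,0,0,0],
    [0,0,0.6,0,0,0],
    [0,0,0.3,0,0,0],
    [0,0,0,0,0,0],
    [0,0,0,0,0,0],
  ],
)

```text
t: 39.15
ee_pos: [0.4618, -0.0211, 0.0799]
tcp_rot: [0.0, 0.0, 1.0, -0.0]
force: [1.0, -0.4, -5.0]
finger_gap: 0.63
```

```bash
python3 -c "
from h import *
go(.4615,-.021,.0717)"
```

```text
t 39.1 pos [ 0.4618 -0.0211  0.0799] x [-1.  0. -0.] y [ 0.  1. -0.] F [ 1.  -0.4 -5. ] gap 55.5 j [-0.1   0.49  0.05  2.13 -0.05  0.52  1.57]
units [0.01 0.   0.33]
```

Emit:
carry_out(
  motion=[
    [0,0,0.1,0,0,0],
    [0,0,0.08,0,0,0],
    [0,0,0.05,0,0,0],
    [0,0,0.03,0,0,0],
    [0,0,0.02,0,0,0],
    [0,0,0,0,0,0],
    [0,0,0,0,0,0],
  ],
)

```text
t: 39.85
ee_pos: [0.4614, -0.0209, 0.0728]
tcp_rot: [0.0, -0.0, 1.0, -0.0]
force: [0.6, 0.3, -4.7]
finger_gap: 0.627
```

Emit:
carry_out(
  motion=[
    [0,0,0.03,0,0,0],
    [0,0,0.03,0,0,0],
    [0,0,0,0,0,0],
    [0,0,0,0,0,0],
  ],
)

```text
t: 40.25
ee_pos: [0.4617, -0.0208, 0.0717]
tcp_rot: [0.0, -0.0, 1.0, 0.0]
force: [-2.1, 0.1, 4.9]
finger_gap: 0.629
```

Contact. Release, go up, and back off to the side for the final check.

Emit:
carry_out(
  motion=[
    [0,0,0,0,0,0],
    [0,0,0,0,0,0],
    [0,0,0,0,0,0],
    [0,0,0,0,0,0],
    [0,0,0,0,0,0],
    [0,0,0,0,0,0],
    [0,0,0,0,0,0],
  ],
  grip=1,
)

```text
t: 40.95
ee_pos: [0.4614, -0.0209, 0.0712]
tcp_rot: [-0.0, -0.0, 1.0, -0.0]
force: [0.4, 0.6, -0.4]
finger_gap: 1.004
```

Emit:
carry_out(
  motion=[
    [0,0,-0.4,0,0,0],
    [0,0,-0.8,0,0,0],
    [0,0,-1,0,0,0],
    [0,0,-1,0,0,0],
    [0,0,-1,0,0,0],
    [0,0,-1,0,0,0],
    [0,0,-0.6,0,0,0],
    [0,-0.5,0,0,0,0],
    [0,-0.9,0,0,0,0],
    [0,-0.9,0,0,0,0],
    [0,-0.9,0,0,0,0],
    [0,-0.9,0,0,0,0],
    [0,-0.9,0,0,0,0],
    [0,-0.9,0,0,0,0],
    [0,-0.9,0,0,0,0],
    [0,-0.9,0,0,0,0],
    [0,-0.9,0,0,0,0],
    [0,-0.5,0,0,0,0],
    [0,0,0,0,0,0],
    [0,0,0,0,0,0],
  ],
)

```text
t: 42.95
ee_pos: [0.4612, -0.2477, 0.2158]
tcp_rot: [-0.0, -0.0, 1.0, 0.0]
force: [0.1, 0.2, 0.4]
finger_gap: 1.002
```

Run:
```python
from h import *
from plant import snapshot
im=[]
for n in("side","top"):
  d=snapshot(n);im.append(d["img"])
  print(n)
  for o in tops(d):print(*o)
cv2.imwrite("pics/fin.png",np.vstack([im[0][60:340,:480],im[1][60:340,120:600]]))
```

```text
side
[260.  95.] 175 [0.4584 0.2534 0.0196 0.1074]
[353. 129.] 257 [0.6618 0.1343 0.0212 0.108 ]
[374. 174.] 98 [0.6892 0.0036 0.0112 0.109 ]
[267. 187.] 108 [ 0.4772 -0.0197  0.0238  0.1068]
[369. 238.] 579 [ 0.6632 -0.1469  0.025   0.108 ]
top
[323. 129.] 87 [0.689  0.0047 0.0099 0.1106]
[398. 142.] 480 [ 0.663  -0.1461  0.0246  0.1086]
[258. 143.] 335 [0.6609 0.1358 0.0205 0.1091]
[335. 243.] 616 [ 0.4611 -0.0191  0.0278  0.1087]
[197. 245.] 287 [0.4577 0.2552 0.0185 0.1091]
```

View pics/fin.png

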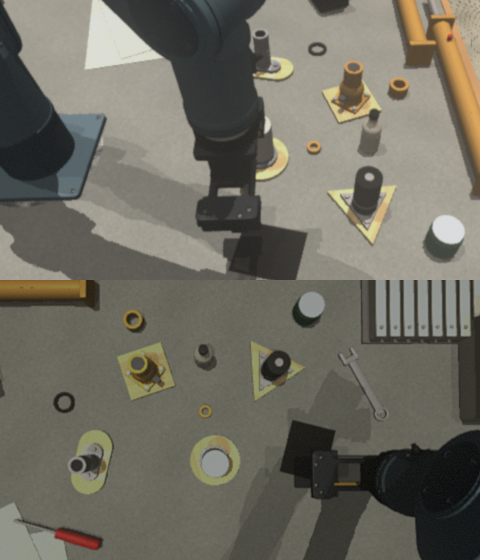

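The composite shows all four parts upright on their matching stands: valve on square (145,370 in the lower half), motor on triangle (273,367), filter on round (215,461), hose tail on oblong (88,462). The bottle is standing (204,355) and the mat is empty.

```bash
python3 -c "
from plant import close_job
print(close_job())"
```

```text
the job is handed in; nothing more can be done
None
```

I handed the job in at about 43 s. All four parts now stand upright on their matching stands, and nothing was dropped or tipped.

**What I did:** The filter went to the mat, the motor to the triangular stand, the valve to the square stand, and then the filter to the round stand. The hose tail was already on its oblong stand, so I left it alone. I lowered each part until the wrist force showed contact, then released it. The readings between moves peaked at about 9 N.

**Last checks:** In the final pictures every part measured within about 2 mm of its stand's centre, with tops at the expected height. The oil bottle had not moved, and the gripper was clear of everything.

**Disagreements:**
- **Camera offset:** The two cameras differed by about 1–2 mm, which is about their stated accuracy.
- **Filter in the side view:** The arm partly hid the filter in the last side picture, so that reading (x = 0.477 m) is not valid. I relied on the top view, which put it at (0.461, -0.019) against a stand centre of (0.461, -0.021).

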